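# Set out a row of mineral specimens on the display shelf

### The job

The four mineral specimens in the wooden flat are packed in show order: put them out on the glass shelf, one on each of the four white risers, in the same left-to-right order (seen from the robot) as they stand in the flat. Set each one down gently, never dropping it, upright in the middle of its riser.

Things in the scene. Friction and masses are not known exactly. Their poses are not given: they have to be found in the camera images.
- amethyst: purple six-sided amethyst point on a brown rock base, 84 mm tall, base 46 x 46 mm. The prism is 38 mm across its flats (a pair of flats faces +-x) and plain from 28 to 56 mm above the underside, 0.22 kg. Origin: centre of the flat underside, z up. Best gripped from above across its x axis, 40 mm above the underside. Starts upright in its tray, yaw within 0.5 of the tray's.
- pyrite: brassy gold pyrite cubes on a brown rock base, 72 mm tall, base 48 (x) x 44 (y) mm. The large cube is 36 mm across x, 34 mm across y and spans 12 to 52 mm above the underside; a smaller turned cube sits on top, 0.36 kg. Origin: centre of the flat underside, z up. Best gripped from above across its x axis, 40 mm above the underside. Starts upright in its tray, yaw within 0.5 of the tray's.
- calcite: orange block of calcite on a brown rock base, 70 mm tall, base 46 x 46 mm. The block is 36 mm across x (plain flat faces), about 42 mm across y with its chips, and spans 12 to 56 mm above the underside, 0.20 kg. Origin: centre of the flat underside, z up. Best gripped from above across its x axis, 40 mm above the underside. Starts upright in its tray, yaw within 0.5 of the tray's.
- malachite: dark green banded malachite column with a knobbly top on a brown rock base, 68 mm tall, base 46 x 46 mm. The column is round, 38 mm in diameter, plain from 28 to 53 mm above the underside, 0.26 kg. Origin: centre of the flat underside, z up. Best gripped from above across its x axis, 40 mm above the underside. Starts upright in its tray, yaw within 0.5 of the tray's.
- tray_amethyst: white open card tray that holds the amethyst at the start; 76 x 76 mm, walls 18 mm high, floor 2 mm thick. Fixed. Origin: centre of its underside, 6.5 mm above the table. The four like trays stand side by side in the wooden flat, along its y axis at 84 mm pitch; which stands where varies.
- tray_pyrite: white open card tray that holds the pyrite at the start; 76 x 76 mm, walls 18 mm high, floor 2 mm thick. Fixed. Origin: centre of its underside, 6.5 mm above the table. The four like trays stand side by side in the wooden flat, along its y axis at 84 mm pitch; which stands where varies.
- tray_calcite: white open card tray that holds the calcite at the start; 76 x 76 mm, walls 18 mm high, floor 2 mm thick. Fixed. Origin: centre of its underside, 6.5 mm above the table. The four like trays stand side by side in the wooden flat, along its y axis at 84 mm pitch; which stands where varies.
- tray_malachite: white open card tray that holds the malachite at the start; 76 x 76 mm, walls 18 mm high, floor 2 mm thick. Fixed. Origin: centre of its underside, 6.5 mm above the table. The four like trays stand side by side in the wooden flat, along its y axis at 84 mm pitch; which stands where varies.
- display: glass shelf, fixed, 138 (x) x 620 (y) mm, glass top at z = 50 mm. Origin: centre of its underside; +y is left seen from the robot; yaw within 0.1. Four fixed white acrylic risers with 70 x 70 mm tops stand on it: centres at x = 0 and, from the left, y = 150, 50, -50, -150 mm, tops at z = 75, 95, 95, 75 mm. An agate slice and a pink stone stand at its ends. Nearer or farther than the flat.
- flat: long shallow wooden flat, fixed, 100 (x) x 530 (y) mm, rim 22 mm high, floor 6 mm thick. Origin: centre of its underside on the table; +y is its left end seen from the robot; yaw within 0.1. The four trays stand in it at x = 0 and y = 126, 42, -42, -126 mm; its two end compartments hold a small box and a loupe. It runs across in front of the robot, like the display.

How it is judged (in metres and radians):
At the end, for the whole second after the job is handed in: Each specimen is upright (0.1 rad) on the riser whose place from the left is that of its tray among the trays, underside within 5 mm of the riser top, centre within 15 mm of the riser centre along and across the shelf; all released and at rest (((y of tray_amethyst in the frame of flat between 0.096 and 0.156 m and y of amethyst in the frame of display between 0.135 and 0.165 m and z of amethyst in the frame of display between 0.07 and 0.08 m) or (y of tray_amethyst in the frame of flat between 0.012 and 0.072 m and y of amethyst in the frame of display between 0.035 and 0.065 m and z of amethyst in the frame of display between 0.09 and 0.1 m) or (y of tray_amethyst in the frame of flat between -0.072 and -0.012 m and y of amethyst in the frame of display between -0.065 and -0.035 m and z of amethyst in the frame of display between 0.09 and 0.1 m) or (y of tray_amethyst in the frame of flat between -0.156 and -0.096 m and y of amethyst in the frame of display between -0.165 and -0.135 m and z of amethyst in the frame of display between 0.07 and 0.08 m)) and x of amethyst in the frame of display between -0.015 and 0.015 m and angle between each of amethyst, pyrite, calcite, malachite's own z axis and vertical below 0.1 rad and linear speed of each of amethyst, pyrite, calcite, malachite below 0.02 m/s and angular speed of each of amethyst, pyrite, calcite, malachite below 0.2 rad/s and contact force between each of amethyst, pyrite, calcite, malachite and the fingers below 0.1 N and ((y of tray_pyrite in the frame of flat between 0.096 and 0.156 m and y of pyrite in the frame of display between 0.135 and 0.165 m and z of pyrite in the frame of display between 0.07 and 0.08 m) or (y of tray_pyrite in the frame of flat between 0.012 and 0.072 m and y of pyrite in the frame of display between 0.035 and 0.065 m and z of pyrite in the frame of display between 0.09 and 0.1 m) or (y of tray_pyrite in the frame of flat between -0.072 and -0.012 m and y of pyrite in the frame of display between -0.065 and -0.035 m and z of pyrite in the frame of display between 0.09 and 0.1 m) or (y of tray_pyrite in the frame of flat between -0.156 and -0.096 m and y of pyrite in the frame of display between -0.165 and -0.135 m and z of pyrite in the frame of display between 0.07 and 0.08 m)) and x of pyrite in the frame of display between -0.015 and 0.015 m and ((y of tray_calcite in the frame of flat between 0.096 and 0.156 m and y of calcite in the frame of display between 0.135 and 0.165 m and z of calcite in the frame of display between 0.07 and 0.08 m) or (y of tray_calcite in the frame of flat between 0.012 and 0.072 m and y of calcite in the frame of display between 0.035 and 0.065 m and z of calcite in the frame of display between 0.09 and 0.1 m) or (y of tray_calcite in the frame of flat between -0.072 and -0.012 m and y of calcite in the frame of display between -0.065 and -0.035 m and z of calcite in the frame of display between 0.09 and 0.1 m) or (y of tray_calcite in the frame of flat between -0.156 and -0.096 m and y of calcite in the frame of display between -0.165 and -0.135 m and z of calcite in the frame of display between 0.07 and 0.08 m)) and x of calcite in the frame of display between -0.015 and 0.015 m and ((y of tray_malachite in the frame of flat between 0.096 and 0.156 m and y of malachite in the frame of display between 0.135 and 0.165 m and z of malachite in the frame of display between 0.07 and 0.08 m) or (y of tray_malachite in the frame of flat between 0.012 and 0.072 m and y of malachite in the frame of display between 0.035 and 0.065 m and z of malachite in the frame of display between 0.09 and 0.1 m) or (y of tray_malachite in the frame of flat between -0.072 and -0.012 m and y of malachite in the frame of display between -0.065 and -0.035 m and z of malachite in the frame of display between 0.09 and 0.1 m) or (y of tray_malachite in the frame of flat between -0.156 and -0.096 m and y of malachite in the frame of display between -0.165 and -0.135 m and z of malachite in the frame of display between 0.07 and 0.08 m)) and x of malachite in the frame of display between -0.015 and 0.015 m); the robot touches nothing.
It fails at once if a specimen is dropped: it falls freely, touching nothing, at over 0.5 m/s (a drop of about 13 mm) ((contact force between amethyst and anything else below 0.01 N and linear speed of amethyst above 0.5 m/s) or (contact force between pyrite and anything else below 0.01 N and linear speed of pyrite above 0.5 m/s) or (contact force between calcite and anything else below 0.01 N and linear speed of calcite above 0.5 m/s) or (contact force between malachite and anything else below 0.01 N and linear speed of malachite above 0.5 m/s)).
It also fails if it takes over 112 s, if anything falls off the work surface, if the arm or the gripper's body presses on something with over 40 N, if the wrist force passes 120 N, or if a joint passes its speed limit or range.

### The arm

A 6-joint arm with a two-finger parallel gripper is mounted at the origin on the work surface. World frame = base frame: x ahead of the robot, y to its left, z up, the work surface at z = 0. Lengths are in mm, angles in degrees, forces in N, time in s.
With the tool pointing down it reaches from about 325 to 925 mm from the base axis. Payload 3.1 kg.
Tool frame: the origin (TCP) lies midway between the tips of the shut fingers; the grasp point (between the pads) lies 19 mm behind it (grasp_offset is the distance from the TCP to the grasp point, in mm); z points along the fingers, x is the direction in which the jaws open and shut, and the axes are right-handed (so a half turn about z gives the same grasp; the last joint's range is limited). The gripper opens to 85 mm and grips with 20 to 120 N. Pads are 22 mm wide; open, the fingers measure 114 mm over their backs; the gripper's body (76 mm by 85 mm) begins 54 mm behind the grasp point. The pads swing forward as they close: fully open they stand 13 mm farther back than shut.
Start: joints at [-75.814, 12.427, 92.441, -0, 75.132, -6.429], TCP at [220.076, -584.984, 231.3] pointing down, gripper open.
Joint ranges: [-157.48, 157.48], [-44.54, 120.13], [17.64, 146.25], [-64.5, 244.5], [7.68, 150.69], [-147.95, 147.95]. Speed limits (degrees/s): [159.86, 159.86, 180, 180, 180, 180].

### API

Orientations are given as [roll, pitch, yaw] about the fixed x, y, z axes, in that order (R = Rz(yaw) Ry(pitch) Rx(roll)).
In Python, from workcell import * gives the robot as it stands. The module is installed in compiled form; this text tells all that it offers.
- The arm moves only by the tool apply_moves, never from a script. Its argument "rows" is a list of rows, each a list of 5 numbers: the shift along the tool's x, y, z in mm, then the turn about the tool's z in degrees, then the opening, from 0 (shut) to 1 (fully open). A call has 1 to 10 rows; each row is the pose to reach, as a shift and turn from the pose commanded when the call began, along the tool's axes at that moment; what a row does not reach only later rows make up. A row lasts 1/12 s, in which the tool goes at most 41.7 mm and 7.16 degrees, less where a joint would pass 70% of its speed; a pose out of reach is approached as far as the arm can. A call with a gripper value outside its range is refused whole. The fingers move at their own pace and stop on an object; the grip force is fixed at half the most. Time passes only in rows, so rows that repeat a pose let the fingers close. It gives the time, the measured TCP pose, the force and the opening at its end, in the units of the state.
- get_state(): the state, without advancing time (a new reading comes with each control period).
- grab_frame(name): name is "scene" or "side" or "wrist"; returns (picture, depth): 480x640x3 uint8, red, green, blue; 480x640 float32, mm along the optical axis (not along the pixel's ray), 0 where there is no reading.
- camera_params(name): a dict with "vertical_fov" (degrees; the focal length in pixels is half the picture's height over the tangent of half this angle, whatever the lens; pixels are square), "cx", "cy" (the principal point, pixels), "k1" (the pictures are not rectified: a ray, as slopes to the right and down, at radius r is drawn at 1 + k1 r^2 times it, then the intrinsics apply), "rvec" (rotation vector, rad) and "tvec" (3), from world to camera coordinates, as OpenCV has them. Camera axes: x right, y down, z forward; pixel columns grow to the right and rows downward; lengths in mm; the calibration is good to about 2 mm. A picture is of the moment at which its call begins: read the wrist's pose just before it. camera_params takes no time and is no camera call; for the wrist camera it gives the pose at the moment of the call.
- close_job(): hands the job in, once; it reports no verdict.
The state is a dict: "time": time; "joint_pos": joint angles; "qvel": joint speeds; "joint_efforts": joint torques, N m; "tool_pos": TCP position; "eef_rot": TCP orientation; "wrist_force": force on the tool from outside, world axes, zero at the start; "ft_torque": the same for the moment, N m; "finger_gap": finger opening in mm.
Only numpy, scipy, OpenCV 4.12 (cv2) and the standard library are available. Lean on these libraries where they do the work, as an engineer would, in place of code of your own. Each camera call takes 0.05 s, during which the arm holds its last target.

## Working session

There is one attempt and no reset: what is moved stays moved. The work goes in short steps, Python scripts to look and compute and a tool call to move; the robot and the scene stay as the last step left them, time stands still between calls to the robot, and variables do not carry over. Pictures are saved under pics/ and viewed, and the job is handed in when it is done.

Besides the shell and the picture viewer there is one more tool, called after ">>>" by a JSON object that holds its "name" and its "arguments". apply_moves: Moves the arm, as the interface text tells. Its arguments: {"type":"object","properties":{"rows":{"type":"array"}},"required":["rows"]}

```bash
mkdir -p pics; cat > h.py <<'E'
from workcell import *
import numpy as np, cv2
def save(n,im): cv2.imwrite('pics/'+n+'.png',cv2.cvtColor(im,cv2.COLOR_RGB2BGR))
def cam(name):
    p=camera_params(name); f=240/np.tan(np.radians(p['vertical_fov'])/2)
    R=cv2.Rodrigues(np.array(p['rvec'],float))[0]; t=np.array(p['tvec'],float).ravel()
    return p,f,R,t
def slopes(c,uv):
    p,f,R,t=c; d=(np.atleast_2d(uv).astype(float)-[p['cx'],p['cy']])/f; s=d.copy()
    for _ in range(20): s=d/(1+p['k1']*(s**2).sum(1,keepdims=True))
    return s
def plane(c,uv,z):
    p,f,R,t=c; s=slopes(c,uv); r=np.c_[s,np.ones(len(s))]@R; o=-R.T@t
    return o+r*((z-o[2])/r[:,2:3])
def pts(c,uv,d):
    p,f,R,t=c; s=slopes(c,uv); return (np.c_[s,np.ones(len(s))]*np.reshape(d,(-1,1))-t)@R
def cloud(c,depth):
    v,u=np.mgrid[0:480,0:640]; P=pts(c,np.c_[u.ravel(),v.ravel()],depth.ravel()).reshape(480,640,3)
    P[depth<=0]=np.nan; return P
E
python3 - <<'E'
from h import *
s=get_state(); print({k:np.round(v,2) for k,v in s.items()})
for n in ['scene','side','wrist']:
    c=cam(n); im,d=grab_frame(n); save(n+'0',im); np.savez(n+'0.npz',im=im,d=d)
    print(n,np.round(-c[2].T@c[3]),c[1],c[0]['k1'],(d>0).mean())
E
```

```text
{'time': np.float64(0.0), 'joint_pos': array([-75.81,  12.48,  92.53,  -0.  ,  75.13,  -6.43]), 'qvel': array([-0.01, -0.02,  0.04, -0.03,  0.07, -0.02]), 'joint_efforts': array([-0.000e+00, -3.969e+01, -3.039e+01, -0.000e+00,  1.000e-02,
       -0.000e+00]), 'tool_pos': array([ 219.85, -584.17,  229.94]), 'eef_rot': array([-1.7999e+02,  1.4000e-01, -6.9390e+01]), 'wrist_force': array([-0.23, -0.65, -0.15]), 'ft_torque': array([ 0.  , -0.03, -0.03]), 'finger_gap': np.float64(85.18)}
scene [ 877. -360.  465.] 443.54456456958656 -0.007364050087000811 0.996015625
side [264. 441. 513.] 501.3408417675974 -0.08856320813826224 0.9959016927083333
wrist [ 292. -558.  373.] 343.18646469239974 -0.03528223616674422 0.9959928385416666
```

View pics/scene0.png

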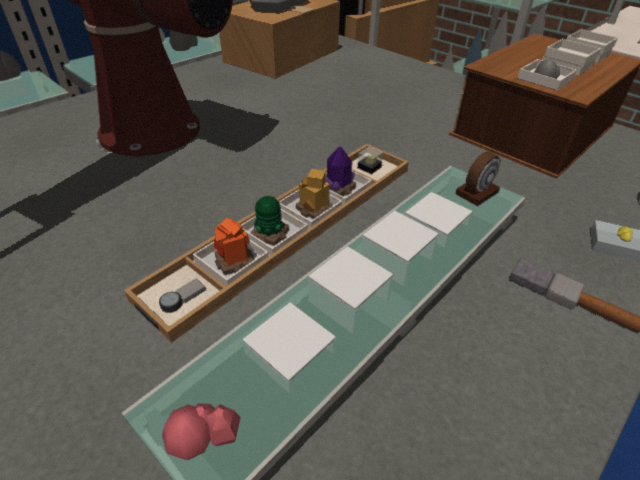

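View pics/side0.png

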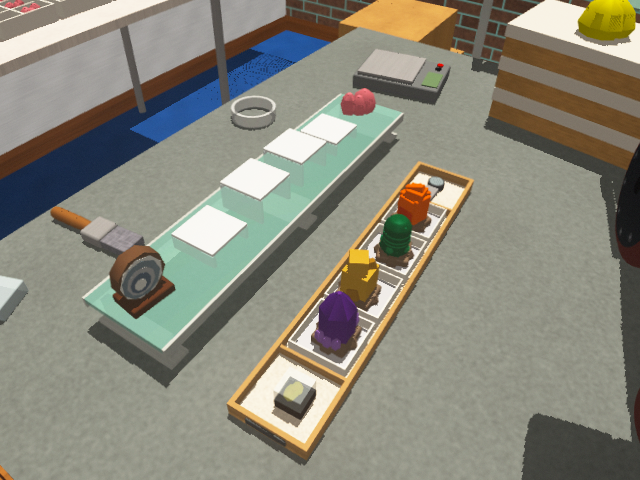

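View pics/wrist0.png

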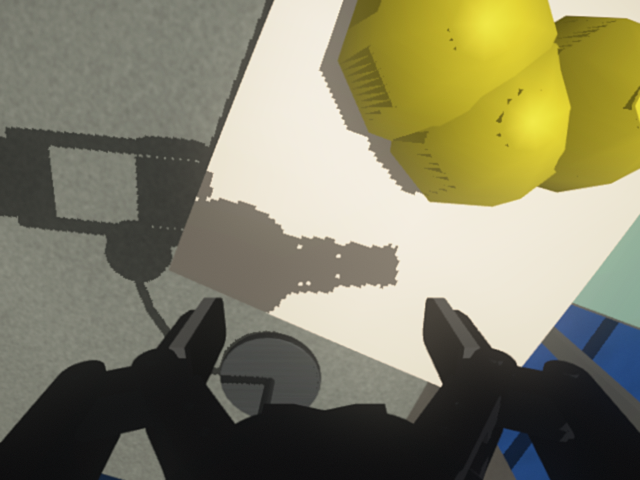

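The scene view shows the display farther out than the flat. The order from the left (+y) is amethyst, pyrite, malachite, calcite: in the side picture they sit at about (338,318), (359,278), (396,237) and (414,203). In the wrist view, a wide white-topped obstacle with yellow stones stands under the start pose.

```bash
cat > m.py <<'E'
from h import *
hsvr={'am':((120,100,30),(150,255,255)),'py':((17,120,60),(28,255,255)),'ma':((55,120,20),(85,255,255)),'ca':((3,180,120),(13,255,255))}
for n in ['scene','side']:
    z=np.load(n+'0.npz'); im,d=z['im'],z['d']; c=cam(n); P=cloud(c,d); hsv=cv2.cvtColor(im,cv2.COLOR_RGB2HSV)
    print(n,'table z',np.nanmedian(P[:,:,2][(P[:,:,2]<15)&(P[:,:,2]>-15)&(P[:,:,0]>250)]))
    X,Y,Z=P[...,0],P[...,1],P[...,2]
    reg=(X>300)&(X<800)&(abs(Y)<330)
    # white risers
    w=((hsv[...,1]<40)&(hsv[...,2]>150)&reg&(Z>60)&(Z<110)).astype(np.uint8)
    w=cv2.morphologyEx(w,cv2.MORPH_OPEN,np.ones((3,3)))
    k,l,st,_=cv2.connectedComponentsWithStats(w)
    for i in range(1,k):
        if st[i,4]<300: continue
        m=l==i; zz=np.median(Z[m]); zn=75 if zz<85 else 95
        cs,_=cv2.findContours(m.astype(np.uint8),cv2.RETR_EXTERNAL,cv2.CHAIN_APPROX_NONE)
        q=plane(c,max(cs,key=len)[:,0],zn)[:,:2].astype(np.float32)
        r=cv2.minAreaRect(q); print(' riser z%.1f'%zz,np.round(r[0],1),np.round(r[1],1),round(r[2],1), 'cloud mean',np.round(P[m].mean(0),1))
    for k_,(a,b) in hsvr.items():
        m=(cv2.inRange(hsv,a,b)>0)&reg&(Z>20)&(Z<130)
        m=cv2.morphologyEx(m.astype(np.uint8),cv2.MORPH_OPEN,np.ones((3,3)))
        kk,l,st,_=cv2.connectedComponentsWithStats(m); i=1+np.argmax(st[1:,4]); q=P[l==i]
        # robust extents between heights of prism 36..64 above underside 8.5
        s=q[(q[:,2]>36)&(q[:,2]<62)]
        r=cv2.minAreaRect(s[:,:2].astype(np.float32))
        print(' ',k_,st[i,4],'z',np.round(np.nanpercentile(q[:,2],[1,99]),1),'pct xy',np.round(np.percentile(s[:,:2],[1,99],axis=0).ravel(),1),np.round(r[0],1),np.round(r[1],1),round(r[2],1))
E
python3 m.py
```

```text
scene table z -0.3704326868010999
 riser z74.4 [644.9 117.7] [69.1 70.4] 2.2 cloud mean [645.6 117.5  74.4]
 riser z94.4 [648.6  18.7] [69.2 71.6] 2.1 cloud mean [649.2  18.1  94.2]
 riser z94.5 [652.3 -81.2] [69.3 70.8] 2.2 cloud mean [653.1 -82.1  94.4]
 riser z74.5 [ 656.  -181.2] [69.3 69.7] 2.4 cloud mean [ 657.1 -182.3   74.5]
  am 799 z [26.4 90.4] pct xy [427.9  99.2 460.5 138.5] [451.7 120.4] [49.6 32.2] 53.6
  py 786 z [24.5 80.8] pct xy [439.5  35.1 473.1  68. ] [462.6  45.7] [45.8 27.7] 48.2
  ma 810 z [25.8 75.6] pct xy [445.5 -60.4 471.4 -33.2] [460.8 -50.1] [36.2 15. ] 47.7
  ca 459 z [60.1 81. ] pct xy [ 447.3 -135.7  478.8 -100.7] [ 468.6 -122.8] [42.5 21.3] 53.2
side table z -0.16259014575887148
 riser z93.7 [ 643.4 -114. ] [142.4  83.8] 89.4 cloud mean [ 650.7 -122.6   85.8]
 riser z95.1 [646.   19.4] [72.8 72.2] 2.2 cloud mean [645.7  20.3  94.8]
 riser z75.0 [643.  119.6] [71.4 70.6] 2.2 cloud mean [642.  120.5  74.9]
  am 1520 z [28.9 91.6] pct xy [419.8 108.4 457.5 149.1] [431.6 130.4] [47.2 29.4] 47.4
  py 1880 z [20.5 81.3] pct xy [434.3  38.5 470.1  74.7] [452.6  56.6] [36.6 39.9] 1.5
  ma 384 z [63.4 76.6] pct xy [461. -28. 461. -28.] [461. -28.] [0. 0.] 0.0
  ca 847 z [23.7 81.2] pct xy [ 440.6 -123.4  479.3  -93.8] [ 457.3 -105.8] [44.4 26. ] 20.0
```

```bash
python3 - <<'E'
from h import *
z=np.load('wrist0.npz'); P=cloud(cam('wrist'),z['d'])
for v,u in [(50,500),(150,460),(250,500),(200,330),(100,100),(380,270)]: print((u,v),np.round(P[v,u]))
q=P[:280].reshape(-1,3);print(np.nanpercentile(q[:,2],[50,99,100]))
E
```

```text
(500, 50) [ 332. -599.  260.]
(460, 150) [ 303. -606.  247.]
(500, 250) [ 266. -674.  191.]
(330, 200) [ 259. -574.  190.]
(100, 100) [ 239. -330.   -0.]
(270, 380) [ -13. -600.   19.]
[190.95866707 260.17724377 265.76401877]
```

>>> {"name": "apply_moves", "arguments": {"rows": [[0,0,-40,0,1],[-40,-40,-70,-7,1],[-70,-70,-70,-14,1],[-392,-398,-70,-69.4,1],[-392,-398,-70,-69.4,1],[-392,-398,-70,-69.4,1],[-392,-398,-70,-69.4,1],[-392,-398,-70,-69.4,1],[-392,-398,-70,-69.4,1],[-392,-398,-70,-69.4,1]]}}

```text
time: 0.98
tool_pos: [375.2, -247.4, 299.7]
eef_rot: [-180.0, -0.0, -4.9]
wrist_force: [1.3, -0.7, 0.2]
finger_gap: 85.2
```

>>> {"name": "apply_moves", "arguments": {"rows": [[0,0,0,0,1],[0,0,0,0,1]]}}

```text
time: 1.15
tool_pos: [375.6, -247.5, 299.8]
eef_rot: [180.0, 0.0, -5.0]
wrist_force: [0.4, -0.1, -0.5]
finger_gap: 85.8
```

>>> {"name": "apply_moves", "arguments": {"rows": [[64,-176,0,-5,1],[64,-176,0,-5,1],[64,-176,0,-5,1],[64,-176,0,-5,1],[64,-176,0,-5,1],[64,-176,0,-5,1],[64,-176,0,-5,1]]}}

```text
time: 1.73
tool_pos: [454.9, -80.7, 299.6]
eef_rot: [179.9, 0.1, -0.2]
wrist_force: [-0.2, -0.3, 0.2]
finger_gap: 85.7
```

```bash
python3 - <<'E'
from h import *
s=get_state(); print(np.round(s['tool_pos'],1),np.round(s['eef_rot'],1),s['time'])
n='wrist'; p=camera_params(n); im,d=grab_frame(n); save('wrist1',im); np.savez('wrist1.npz',im=im,d=d,rvec=p['rvec'],tvec=p['tvec'])
E
```

```text
[454.9 -80.7 299.6] [ 1.799e+02  1.000e-01 -2.000e-01] 1.7333
```

View pics/wrist1.png

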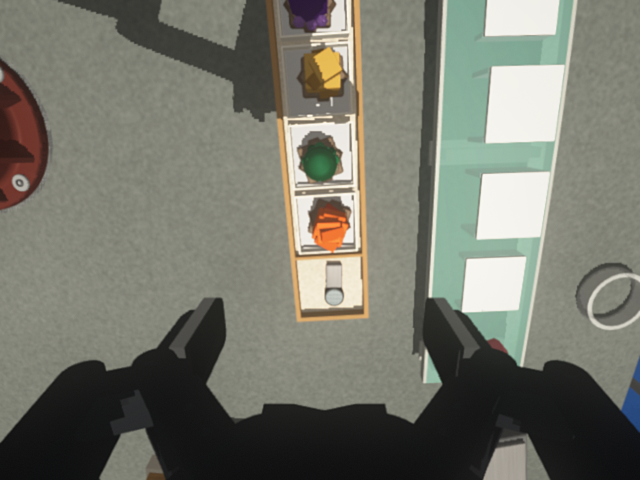

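Looking down, the wrist view shows calcite (330,228), malachite (320,158), pyrite (322,72) and amethyst cut off at the top. The risers are on the right. I shift to +y to see all four.

>>> {"name": "apply_moves", "arguments": {"rows": [[0,-100,0,0,1],[0,-100,0,0,1],[0,-100,0,0,1],[0,-100,0,0,1],[0,-100,0,0,1]]}}

```text
time: 2.2
tool_pos: [455.2, 18.5, 299.8]
eef_rot: [179.9, 0.0, -0.3]
wrist_force: [-0.3, 0.1, -0.5]
finger_gap: 85.5
```

```bash
python3 - <<'E'
from h import *
s=get_state(); print(np.round(s['tool_pos'],1),np.round(s['eef_rot'],1),s['time'])
n='wrist'; p=camera_params(n); im,d=grab_frame(n); save('wrist2',im); np.savez('wrist2.npz',im=im,d=d,rvec=p['rvec'],tvec=p['tvec'])
save('wrist2z',cv2.resize(im[40:340,220:420],None,fx=2.6,fy=2,interpolation=cv2.INTER_CUBIC)[:, :]) 
E
```

```text
[455.2  18.5 299.8] [179.9   0.   -0.3] 2.2
```

View pics/wrist2.png

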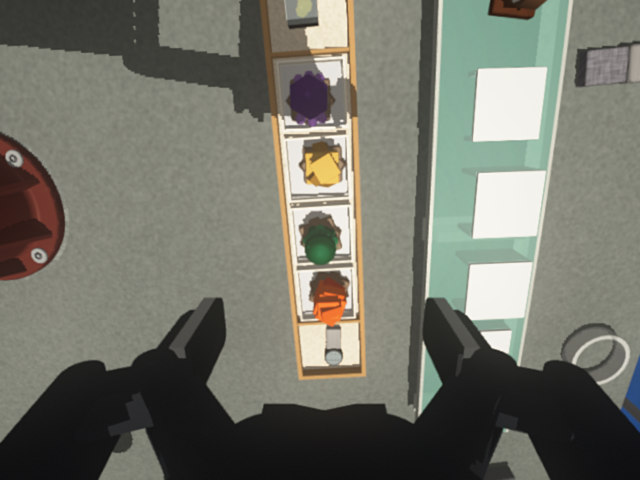

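```bash
cat > m2.py <<'E'
from h import *
hsvr={'am':((118,80,20),(155,255,255)),'py':((17,110,50),(30,255,255)),'ma':((50,100,15),(90,255,255)),'ca':((2,170,100),(15,255,255))}
ctr={'am':(445,125),'py':(455,52),'ma':(458,-40),'ca':(462,-115)}
S={'am':[],'py':[],'ma':[],'ca':[]}
for n in ['scene0','side0','wrist1','wrist2']:
    z=np.load(n+'.npz'); im,d=z['im'],z['d']
    c=cam(n[:-1])
    if 'rvec' in z: c=(c[0],c[1],cv2.Rodrigues(z['rvec'])[0],z['tvec'].ravel())
    P=cloud(c,d); hsv=cv2.cvtColor(im,cv2.COLOR_RGB2HSV)
    if n[0]=='w':
        w=((hsv[...,1]<40)&(hsv[...,2]>150)&(P[...,0]>560)&(P[...,0]<740)&(P[...,2]>60)&(P[...,2]<110)).astype(np.uint8)
        k,l,st,_=cv2.connectedComponentsWithStats(w)
        for i in range(1,k):
            if st[i,4]<300: continue
            zz=np.median(P[l==i][:,2]); cs,_=cv2.findContours((l==i).astype(np.uint8),0,1)
            r=cv2.minAreaRect(plane(c,max(cs,key=len)[:,0],75 if zz<85 else 95)[:,:2].astype(np.float32)); print(n,'riser %.1f'%zz,np.round(r[0],1),np.round(r[1],1),round(r[2],1))
    # depth-edge rejection
    dd=cv2.dilate(d,np.ones((3,3)))-cv2.erode(d,np.ones((3,3)))
    for k,(a,b) in hsvr.items():
        m=(cv2.inRange(hsv,a,b)>0)&(np.hypot(P[...,0]-ctr[k][0],P[...,1]-ctr[k][1])<42)&(P[...,2]>20)&(dd<15)
        q=P[m]; S[k].append(q)
        s=q[(q[:,2]>37)&(q[:,2]<60)]
        if len(s): print(n,k,len(s),'x',np.round(np.percentile(s[:,0],[1,99]),1),'y',np.round(np.percentile(s[:,1],[1,99]),1),'ztop',np.round(np.percentile(q[:,2],99.5),1))
canv=np.full((600,800,3),255,np.uint8); col=[(0,0,255),(255,0,0),(0,160,0),(200,0,200)]
for j,k in enumerate(S):
    ox,oy=200+400*(j%2),150+300*(j//2)
    for i,q in enumerate(S[k]):
        s=q[(q[:,2]>37)&(q[:,2]<60)]
        for x,y,_ in s:
            u=int(ox-(y-ctr[k][1])*4.5); v=int(oy-(x-ctr[k][0])*4.5)
            cv2.circle(canv,(u,v),1,col[i],-1)
    A=np.vstack(S[k]); A=A[(A[:,2]>37)&(A[:,2]<60)]
    r=cv2.minAreaRect(A[:,:2].astype(np.float32)); print(k,np.round(r[0],1),np.round(r[1],1),round(r[2],1))
    bx=cv2.boxPoints(r); 
    cv2.polylines(canv,[np.array([[ox-(y-ctr[k][1])*4.5,oy-(x-ctr[k][0])*4.5] for x,y in bx],np.int32)],True,(0,0,0),1)
cv2.imwrite('pics/top.png',canv)
E
python3 m2.py
```

```text
scene0 am 245 x [438.1 460.8] y [102.7 135.4] ztop 89.8
scene0 py 311 x [439.3 473.1] y [33.1 67.2] ztop 80.9
scene0 ma 243 x [448.  471.1] y [-60.4 -33.4] ztop 75.8
scene0 ca 291 x [450.  483.3] y [-138.2 -103.7] ztop 80.4
side0 am 453 x [419.8 454.9] y [119.8 154.9] ztop 92.1
side0 py 472 x [434.2 468. ] y [41.5 73.8] ztop 81.7
side0 ma 301 x [430.8 461.9] y [-39.3 -20.9] ztop 76.6
side0 ca 320 x [441.5 476. ] y [-121.8  -93.8] ztop 82.4
wrist1 riser 75.2 [644.3  96.3] [72.2 33.5] 1.3
wrist1 riser 95.2 [648.   18.1] [70.7 70.3] 2.3
wrist1 riser 95.1 [646.4 -79.5] [80.5 73.4] 1.5
wrist1 riser 74.9 [ 654.1 -178.3] [72.7 76.8] 2.3
wrist1 am 325 x [423.6 457.5] y [ 98.2 114.8] ztop 75.2
wrist1 py 110 x [437.9 469.6] y [29.9 68.1] ztop 82.4
wrist1 ca 5 x [468.4 478.5] y [-101.   -98.6] ztop 83.0
wrist2 riser 75.2 [643.8 118.1] [72.6 70.2] 1.1
wrist2 riser 95.1 [641.5  20.4] [82.5 73.3] 1.5
wrist2 riser 94.9 [650.1 -74.5] [73.4 84.1] 2.4
wrist2 riser 74.8 [ 677.6 -157.4] [31.9 50.2] 35.8
wrist2 am 45 x [425.8 453.6] y [ 98.4 153. ] ztop 93.2
wrist2 py 88 x [436.7 469.6] y [29.8 74.2] ztop 82.3
wrist2 ca 43 x [456.8 480.5] y [-108.2  -94.9] ztop 82.3
am [440. 127.] [41.5 58.7] 8.2
py [453.7  52.2] [38.5 45.7] 1.7
ma [452.  -39.5] [33.9 42.5] 40.9
ca [ 462.3 -116.7] [44.7 40. ] 72.8
```

View pics/top.png

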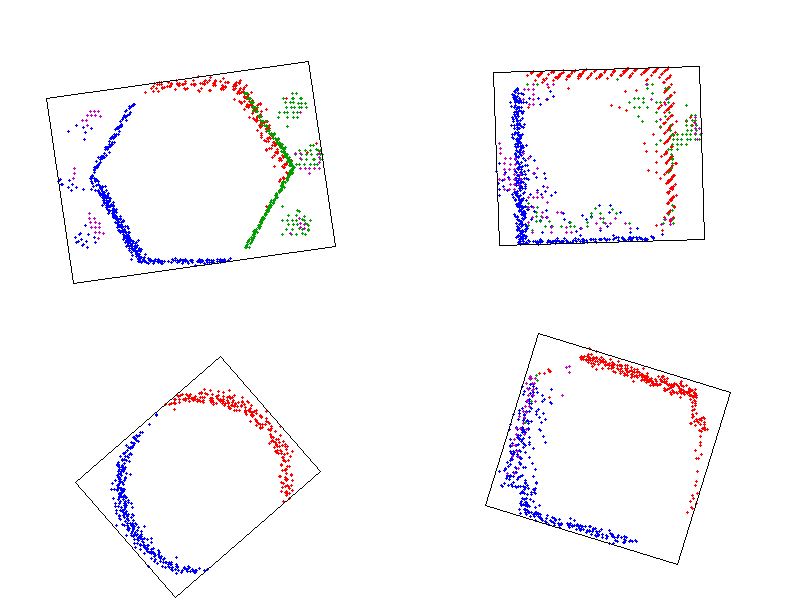

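The top-down outline of the merged depth points shows:

| Specimen | Centre (mm) | Yaw |
|---|---|---|
| Amethyst | (440, 127) | ~0° |
| Pyrite | (453.4, 53.7) | ~1.5° |
| Malachite | (451, -41) | round |
| Calcite | (462.5, -116.6) | ~-16° |

Widths are within about 1.5 mm of those given. The risers run about (644,118.5), (647.8,18.6), (651.4,-81), (655,-181), at 100 mm pitch as expected.

Amethyst goes first.

>>> {"name": "apply_moves", "arguments": {"rows": [[-15,-36,0,0,1],[-15,-72,0,0,1],[-15.5,-108.5,0,0,1],[-15.5,-108.5,40,0,1],[-15.5,-108.5,80,0,1],[-15.5,-108.5,120,0,1],[-15.5,-108.5,160,0,1],[-15.5,-108.5,190,0,1],[-15.5,-108.5,190,0,1],[-15.5,-108.5,190,0,1]]}}

```text
time: 3.08
tool_pos: [439.0, 126.7, 108.4]
eef_rot: [179.9, 0.3, -0.4]
wrist_force: [1.2, -0.4, 0.7]
finger_gap: 85.6
```

```bash
python3 - <<'E'
from h import *
n='wrist'; p=camera_params(n); im,d=grab_frame(n); save('wrist3',im); c=cam(n)
P=cloud(c,d); hsv=cv2.cvtColor(im,cv2.COLOR_RGB2HSV)
m=(cv2.inRange(hsv,(118,80,20),(155,255,255))>0)&(P[...,2]>75); q=P[m]; print(len(q),q[:,:2].min(0),q[:,:2].max(0),q[q[:,2].argmax()])
zs=np.load('scene0.npz'); zd=np.load('side0.npz')
for n,z,sel in (('scene',zs,lambda u,v:(v>u*0+0)),('side',zd,None)):
    c=cam(n); im,d=z['im'],z['d']; P=cloud(c,d); hsv=cv2.cvtColor(im,cv2.COLOR_RGB2HSV)
    m=(cv2.inRange(hsv,(2,170,100),(15,255,255))>0)&(P[...,2]>38)&(P[...,2]<58)&(np.hypot(P[...,0]-462,P[...,1]+116)<40)
    q=P[m][:,:2]; a=np.radians(-16); lx=(q-[462.5,-116.6])@[np.cos(a),np.sin(a)]
    q=q[abs(abs(lx)-18)<2.5]; vx,vy,_,_=cv2.fitLine(q.astype(np.float32),cv2.DIST_HUBER,0,.01,.01).ravel(); print(n,len(q),np.degrees(np.arctan2(-vx*np.sign(vy),abs(vy))))
E
```

```text
2261 [426.97068918 110.15849657] [458.20471872 145.80401753] [442.01449535 128.8128787   96.2439868 ]
scene 202 -18.912987
side 141 -17.492386
```

View pics/wrist3.png

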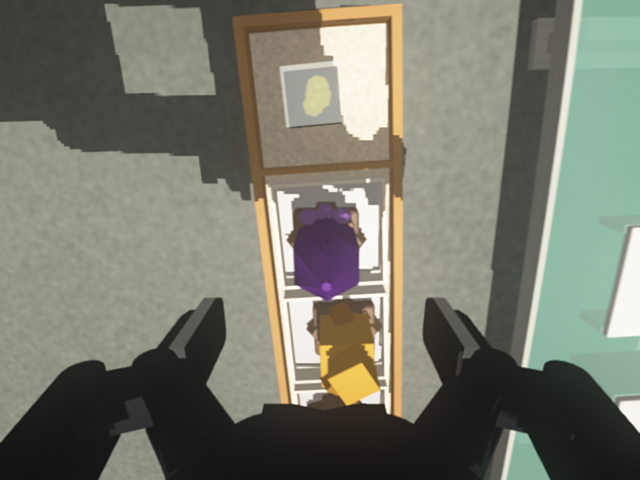

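The amethyst tip is at (327,287), centred between the fingers at x = 325. I descend and close.

>>> {"name": "apply_moves", "arguments": {"rows": [[1,0,30,0,1],[1,0,55,0,1],[1,0,70,0,1],[1,0,80,0,1],[1,0,80,0,1],[1,0,80,0,1],[1,0,80,0,0],[1,0,80,0,0],[1,0,80,0,0],[1,0,80,0,0]]}}

```text
time: 3.97
tool_pos: [441.8, 128.7, 30.8]
eef_rot: [-180.0, -0.1, -0.2]
wrist_force: [-1.0, -0.9, 1.4]
finger_gap: 38.3
```

>>> {"name": "apply_moves", "arguments": {"rows": [[0,0,0,0,0],[0,0,0,0,0],[0,0,0,0,0],[0,0,0,0,0],[0,0,0,0,0],[0,0,0,0,0]]}}

```text
time: 4.47
tool_pos: [442.2, 128.7, 30.9]
eef_rot: [-180.0, -0.1, -0.2]
wrist_force: [0.0, -0.7, 6.1]
finger_gap: 37.1
```

>>> {"name": "apply_moves", "arguments": {"rows": [[0,0,-8,0,0],[0,0,-16,0,0],[0,0,-30,0,0],[0,0,-30,0,0],[0,0,-30,0,0]]}}

```text
time: 4.88
tool_pos: [442.0, 128.6, 60.7]
eef_rot: [-180.0, -0.1, -0.2]
wrist_force: [0.5, 0.5, -1.7]
finger_gap: 37.5
```

```bash
cat > look.py <<'E'
import sys
from h import *
s=get_state(); print({k:np.round(s[k],2) for k in ('time','tool_pos','eef_rot','wrist_force','ft_torque','finger_gap','joint_pos')})
im,d=grab_frame(sys.argv[1]); save(sys.argv[2],im); np.savez(sys.argv[2]+'.npz',im=im,d=d)
E
python3 look.py side side1
```

```text
{'time': np.float64(4.88), 'tool_pos': array([442.02, 128.6 ,  60.71]), 'eef_rot': array([-1.7998e+02, -1.3000e-01, -2.5000e-01]), 'wrist_force': array([ 0.47,  0.54, -1.66]), 'ft_torque': array([-0.01,  0.02,  0.03]), 'finger_gap': np.float64(37.45), 'joint_pos': array([  7.48,   5.43, 121.15,  -0.  ,  53.29,   7.73])}
```

View pics/side1.png

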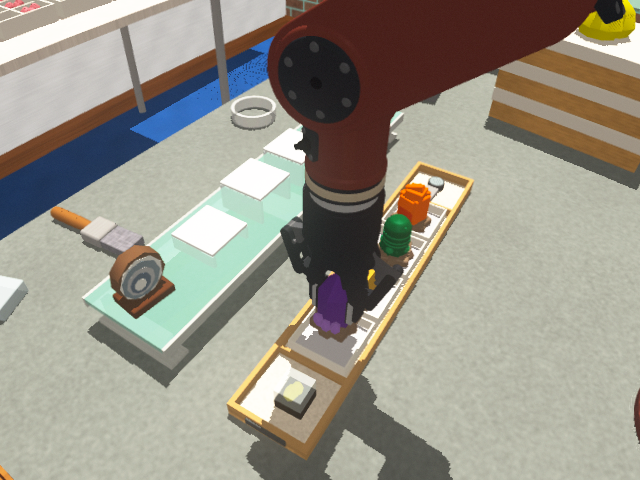

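Amethyst is held upright, with its base clear of the tray at about (335,330). Next I carry it over riser 1.

>>> {"name": "apply_moves", "arguments": {"rows": [[0,0,-30,0,0],[0,0,-65,0,0],[20,0,-90,0,0],[50,2,-90,0,0],[85,3,-90,0,0],[120,5,-90,0,0],[155,6,-90,0,0],[185,7,-90,0,0],[203,7.7,-90,0,0],[203,7.7,-90,0,0]]}}

```text
time: 5.77
tool_pos: [647.4, 119.2, 148.6]
eef_rot: [180.0, -0.1, -0.3]
wrist_force: [0.1, 0.2, -2.0]
finger_gap: 37.2
```

>>> {"name": "apply_moves", "arguments": {"rows": [[0,0,0,0,0],[0,0,0,0,0]]}}

```text
time: 5.93
tool_pos: [642.5, 119.9, 148.2]
eef_rot: [180.0, 0.2, -0.3]
wrist_force: [-1.5, 0.2, -1.0]
finger_gap: 37.3
```

```bash
python3 look.py side side2; python3 look.py scene scene2
```

```text
{'time': np.float64(5.93), 'tool_pos': array([642.48, 119.92, 148.16]), 'eef_rot': array([179.99,   0.22,  -0.25]), 'wrist_force': array([-1.45,  0.18, -0.97]), 'ft_torque': array([ 0.  ,  0.03, -0.03]), 'finger_gap': np.float64(37.26), 'joint_pos': array([4.420e+00, 2.034e+01, 9.189e+01, 1.000e-02, 6.798e+01, 4.670e+00])}
{'time': np.float64(5.98), 'tool_pos': array([642.35, 119.97, 148.5 ]), 'eef_rot': array([179.99,   0.19,  -0.24]), 'wrist_force': array([ 0.15, -0.04, -1.61]), 'ft_torque': array([ 0.02, -0.01,  0.02]), 'finger_gap': np.float64(37.44), 'joint_pos': array([ 4.43, 20.29, 91.92,  0.  , 67.98,  4.66])}
```

View pics/side2.png

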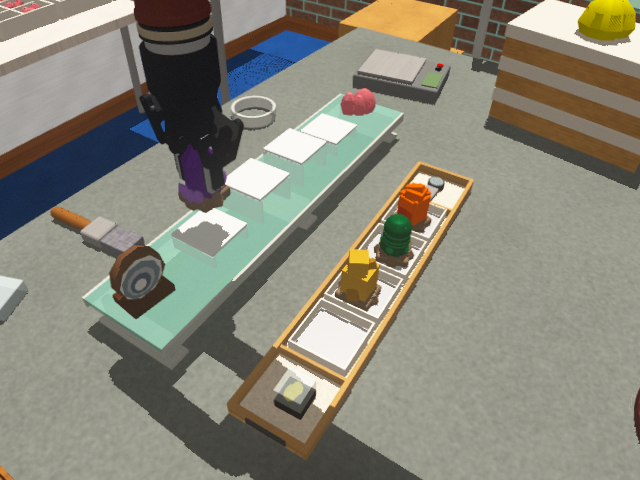

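View pics/scene2.png

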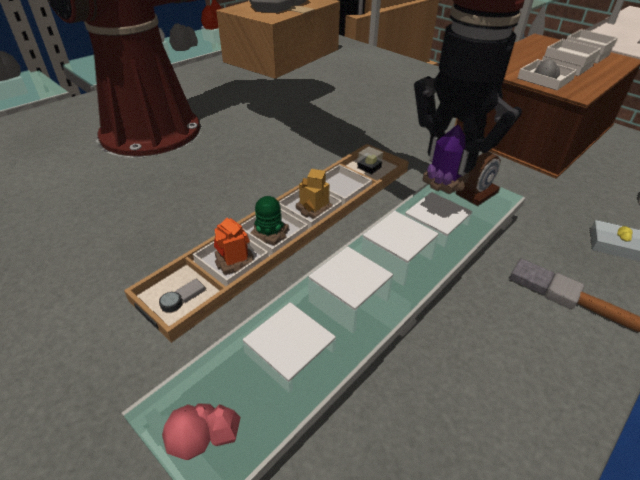

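```bash
cat > held.py <<'E'
# held.py key zlo zhi x y files...
import sys
from h import *
hsvr={'am':((118,80,20),(155,255,255)),'py':((17,110,50),(30,255,255)),'ma':((50,100,15),(90,255,255)),'ca':((2,170,100),(15,255,255)),'base':((4,30,20),(16,170,170))}
k=sys.argv[1]; zl,zh,x,y=map(float,sys.argv[2:6])
for f in sys.argv[6:]:
    z=np.load(f+'.npz'); n=f.rstrip('0123456789'); c=cam(n); P=cloud(c,z['d']); hsv=cv2.cvtColor(z['im'],cv2.COLOR_RGB2HSV)
    d=z['d']; dd=cv2.dilate(d,np.ones((3,3)))-cv2.erode(d,np.ones((3,3)))
    m=(cv2.inRange(hsv,*hsvr[k])>0)&(np.hypot(P[...,0]-x,P[...,1]-y)<45)&(dd<20)
    q=P[m]; s=q[(q[:,2]>zl)&(q[:,2]<zh)]
    print(f,len(s),'x',np.round(np.percentile(s[:,0],[2,98]),1),'y',np.round(np.percentile(s[:,1],[2,98]),1),'z all',np.round(np.percentile(q[:,2],[1,99]),1))
E
python3 held.py am 156 180 643 119 side2 scene2;python3 held.py base 120 150 643 119 side2 scene2
```

```text
side2 301 x [625.4 658.1] y [129.8 143.4] z all [139.3 199.9]
scene2 430 x [624.9 661.7] y [ 94.9 108.2] z all [139.6 207.1]
side2 299 x [615.1 657.7] y [ 99.8 144.6] z all [130.2 372. ]
scene2 326 x [624.1 669.8] y [ 91.  131.8] z all [128.8 359.3]
```

>>> {"name": "apply_moves", "arguments": {"rows": [[1,0,15,0,0],[1,0,28,0,0],[1,0,38,0,0],[1,0,45,0,0],[1,0,47,0,0],[1,0,47,0,0],[1,0,47,0,0],[1,0,47,0,0]]}}

```text
time: 6.7
tool_pos: [645.9, 120.0, 103.7]
eef_rot: [-180.0, -0.1, -0.3]
wrist_force: [-0.3, -0.5, -1.5]
finger_gap: 37.6
```

>>> {"name": "apply_moves", "arguments": {"rows": [[0,0,1,0,0],[0,0,2,0,0],[0,0,2,0,0]]}}

```text
time: 6.95
tool_pos: [645.4, 119.9, 101.2]
eef_rot: [-180.0, -0.0, -0.3]
wrist_force: [-0.3, -0.3, -2.0]
finger_gap: 37.4
```

>>> {"name": "apply_moves", "arguments": {"rows": [[0,0,1,0,0],[0,0,2,0,0],[0,0,3,0,0],[0,0,3,0,0]]}}

```text
time: 7.28
tool_pos: [645.0, 119.9, 97.6]
eef_rot: [180.0, 0.0, -0.3]
wrist_force: [-0.1, 0.1, -1.4]
finger_gap: 37.4
```

>>> {"name": "apply_moves", "arguments": {"rows": [[0,0,0.7,0,0],[0,0,1.4,0,0],[0,0,1.4,0,0],[0,0,1.4,0,0]]}}

```text
time: 7.62
tool_pos: [645.5, 120.0, 97.5]
eef_rot: [-180.0, -0.0, -0.2]
wrist_force: [-2.0, -0.8, 5.8]
finger_gap: 37.4
```

Contact is confirmed: the wrist force went from -1.4 to +5.8 N at the predicted height. I release and retreat.

>>> {"name": "apply_moves", "arguments": {"rows": [[0,0,0,0,0.7],[0,0,0,0,1],[0,0,0,0,1],[0,0,0,0,1],[0,0,0,0,1],[0,0,0,0,1],[0,0,-20,0,1],[0,0,-50,0,1],[0,0,-90,0,1],[0,0,-125,0,1]]}}

```text
time: 8.45
tool_pos: [644.8, 119.9, 222.4]
eef_rot: [180.0, 0.1, -0.2]
wrist_force: [1.4, -0.5, 0.6]
finger_gap: 85.3
```

```bash
python3 look.py side side3; python3 look.py scene scene3;python3 held.py am 105 129 644 119 side3 scene3
```

```text
{'time': np.float64(8.45), 'tool_pos': array([644.78, 119.9 , 222.44]), 'eef_rot': array([ 1.8e+02,  6.0e-02, -2.5e-01]), 'wrist_force': array([ 1.41, -0.55,  0.61]), 'ft_torque': array([-0.06, -0.04, -0.03]), 'finger_gap': np.float64(85.31), 'joint_pos': array([ 4.41, 16.54, 88.4 ,  0.  , 75.12,  4.66])}
{'time': np.float64(8.5), 'tool_pos': array([649.92, 120.37, 232.9 ]), 'eef_rot': array([-179.93,   -0.84,   -0.25]), 'wrist_force': array([1.71, 0.45, 4.85]), 'ft_torque': array([ 0.05, -0.12,  0.  ]), 'finger_gap': np.float64(85.17), 'joint_pos': array([ 4.41, 16.12, 87.79,  0.  , 75.25,  4.66])}
side3 459 x [625.9 646.2] y [109.  142.2] z all [ 90.6 156. ]
scene3 446 x [631.1 665.5] y [ 96.  124.5] z all [ 90.  154.1]
```

View pics/side3.png

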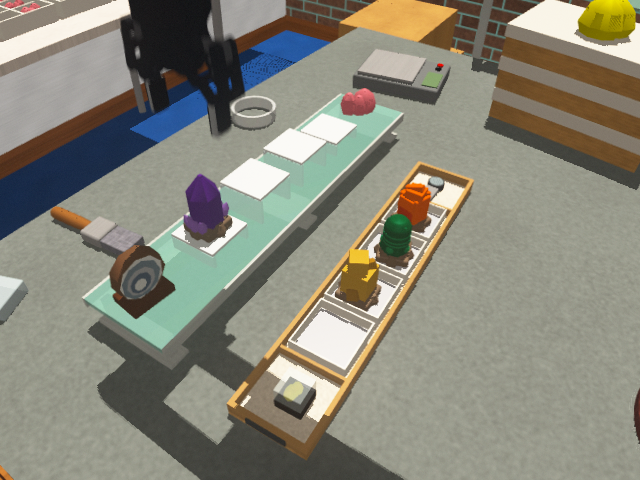

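Amethyst stands in the middle of riser 1. It measures (645.7,119.1) against the riser centre (644,118.5), with the top at about 158. Pyrite is next.

>>> {"name": "apply_moves", "arguments": {"rows": [[-30,0,0,0,1],[-65,15,0,0,1],[-100,33,0,0,1],[-135,50,0,-1.7,1],[-168,63,0,-1.7,1],[-191.7,67,10,-1.7,1],[-191.7,67,45,-1.7,1],[-191.7,67,80,-1.7,1],[-191.7,67,112,-1.7,1],[-191.7,67,112,-1.7,1]]}}

```text
time: 9.38
tool_pos: [446.8, 53.8, 103.0]
eef_rot: [-180.0, 0.8, 1.4]
wrist_force: [-2.1, -0.5, -0.3]
finger_gap: 85.7
```

>>> {"name": "apply_moves", "arguments": {"rows": [[0,0,0,0,1],[0,0,0,0,1]]}}

```text
time: 9.55
tool_pos: [454.5, 53.7, 110.9]
eef_rot: [180.0, -0.1, 1.5]
wrist_force: [0.2, 0.2, 1.4]
finger_gap: 85.2
```

```bash
python3 look.py wrist wrist4
```

```text
{'time': np.float64(9.55), 'tool_pos': array([454.45,  53.73, 110.86]), 'eef_rot': array([ 1.7999e+02, -1.1000e-01,  1.4500e+00]), 'wrist_force': array([0.23, 0.2 , 1.36]), 'ft_torque': array([-0.01,  0.06, -0.02]), 'finger_gap': np.float64(85.24), 'joint_pos': array([-2.0600e+00,  6.0000e-02,  1.2013e+02, -0.0000e+00,  5.9690e+01,
       -3.5100e+00])}
```

View pics/wrist4.png

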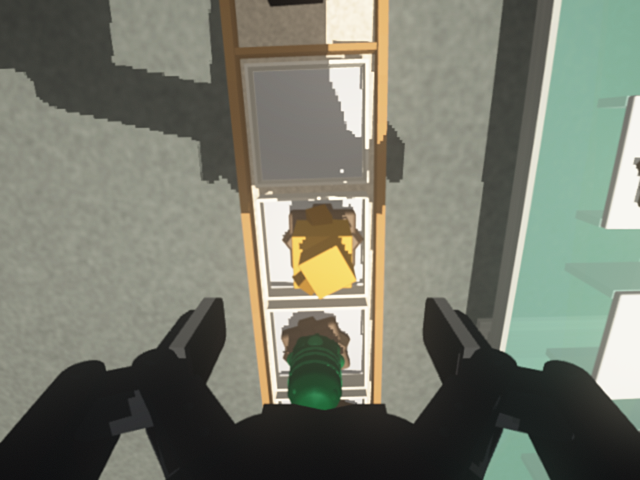

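Pyrite's large cube is centred at about column 323, between the jaws. I descend and grip.

>>> {"name": "apply_moves", "arguments": {"rows": [[0,0,25,0,1],[0,0,50,0,1],[0,0,68,0,1],[0,0,81,0,1],[0,0,81,0,1],[0,0,81,0,1],[0,0,81,0,1],[0,0,81,0,0.5],[0,0,81,0,0],[0,0,81,0,0]]}}

```text
time: 10.43
tool_pos: [454.2, 53.7, 29.6]
eef_rot: [180.0, -0.1, 1.5]
wrist_force: [-0.2, -0.4, 0.2]
finger_gap: 51.7
```

>>> {"name": "apply_moves", "arguments": {"rows": [[0,0,0,0,0],[0,0,0,0,0],[0,0,0,0,0],[0,0,0,0,0],[0,0,0,0,0],[0,0,0,0,0]]}}

```text
time: 10.93
tool_pos: [453.3, 53.7, 29.3]
eef_rot: [180.0, 0.0, 1.5]
wrist_force: [-1.7, 0.2, 6.3]
finger_gap: 35.6
```

>>> {"name": "apply_moves", "arguments": {"rows": [[0,0,-8,0,0],[0,0,-16,0,0],[0,0,-30,0,0],[0,0,-30,0,0],[0,0,-30,0,0]]}}

```text
time: 11.35
tool_pos: [454.2, 53.7, 59.4]
eef_rot: [180.0, -0.2, 1.4]
wrist_force: [0.1, -0.6, -4.0]
finger_gap: 35.1
```

```bash
python3 look.py side side4
```

```text
{'time': np.float64(11.35), 'tool_pos': array([454.15,  53.71,  59.39]), 'eef_rot': array([ 1.7999e+02, -1.5000e-01,  1.4500e+00]), 'wrist_force': array([ 0.15, -0.63, -3.97]), 'ft_torque': array([0.01, 0.01, 0.04]), 'finger_gap': np.float64(35.06), 'joint_pos': array([ -2.06,   5.21, 121.58,   0.  ,  53.06,  -3.51])}
```

View pics/side4.png

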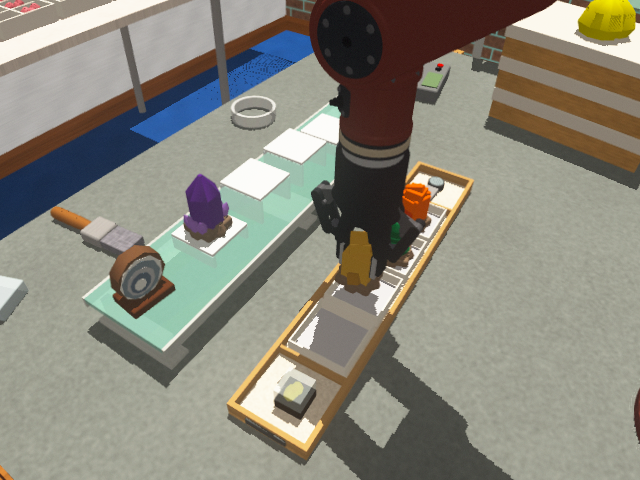

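Pyrite is held upright and clear of its tray, with a load of about -4 N. I carry it to riser 2.

>>> {"name": "apply_moves", "arguments": {"rows": [[0,0,-35,0,0],[0,0,-75,0,0],[0,0,-112,0,0],[25,5,-112,0,0],[60,13,-112,0,0],[95,20,-112,0,0],[130,28,-112,0,0],[160,34,-112,0,0],[182,38,-112,0,0],[192.7,40,-112,0,0]]}}

```text
time: 12.23
tool_pos: [649.1, 17.8, 168.7]
eef_rot: [180.0, 0.0, 1.4]
wrist_force: [0.7, -0.2, -2.7]
finger_gap: 35.0
```

>>> {"name": "apply_moves", "arguments": {"rows": [[0,0,0,0,0],[0,0,0,0,0],[0,0,0,0,0]]}}

```text
time: 12.48
tool_pos: [645.2, 18.9, 168.9]
eef_rot: [-180.0, 0.2, 1.5]
wrist_force: [-0.6, 0.6, -2.2]
finger_gap: 35.1
```

```bash
python3 look.py side side5; python3 look.py scene scene5;python3 held.py py 167 198 647 18 side5 scene5
```

```text
{'time': np.float64(12.48), 'tool_pos': array([645.16,  18.89, 168.92]), 'eef_rot': array([-179.97,    0.21,    1.46]), 'wrist_force': array([-0.56,  0.59, -2.18]), 'ft_torque': array([ 0.03,  0.02, -0.02]), 'finger_gap': np.float64(35.1), 'joint_pos': array([-4.550e+00,  1.819e+01,  9.231e+01,  1.000e-02,  6.971e+01,
       -6.010e+00])}
{'time': np.float64(12.53), 'tool_pos': array([645.21,  18.98, 169.32]), 'eef_rot': array([-1.7998e+02,  1.6000e-01,  1.4600e+00]), 'wrist_force': array([ 0.18,  0.83, -3.21]), 'ft_torque': array([-0.05, -0.02,  0.  ]), 'finger_gap': np.float64(35.48), 'joint_pos': array([-4.54, 18.14, 92.32,  0.  , 69.7 , -6.01])}
side5 567 x [625.8 660.6] y [29.2 44.3] z all [161.5 220.7]
scene5 665 x [629.5 664.5] y [-4.7  8.3] z all [162.7 220.5]
```

>>> {"name": "apply_moves", "arguments": {"rows": [[2,0,15,0,0],[2,0,28,0,0],[2,0,38,0,0],[2,0,45,0,0],[2,0,49,0,0],[2,0,49,0,0],[2,0,49,0,0],[2,0,49,0,0],[2,0,49,0,0]]}}

```text
time: 13.33
tool_pos: [649.7, 18.6, 122.5]
eef_rot: [180.0, -0.1, 1.4]
wrist_force: [0.2, -0.5, -3.6]
finger_gap: 35.0
```

>>> {"name": "apply_moves", "arguments": {"rows": [[0,0,1,0,0],[0,0,2,0,0],[0,0,3,0,0],[0,0,3,0,0],[0,0,3,0,0]]}}

```text
time: 13.75
tool_pos: [648.7, 18.7, 118.4]
eef_rot: [-180.0, 0.0, 1.4]
wrist_force: [-0.2, -0.3, -3.6]
finger_gap: 35.9
```

>>> {"name": "apply_moves", "arguments": {"rows": [[0,0,1,0,0],[0,0,2,0,0],[0,0,2.5,0,0],[0,0,2.5,0,0],[0,0,2.5,0,0]]}}

```text
time: 14.17
tool_pos: [648.9, 18.7, 116.0]
eef_rot: [180.0, -0.0, 1.5]
wrist_force: [-0.2, -0.7, -2.3]
finger_gap: 35.5
```

>>> {"name": "apply_moves", "arguments": {"rows": [[0,0,0.7,0,0],[0,0,1.0,0,0],[0,0,1.0,0,0]]}}

```text
time: 14.42
tool_pos: [648.9, 18.7, 115.9]
eef_rot: [180.0, 0.0, 1.4]
wrist_force: [-1.6, 0.2, 2.6]
finger_gap: 35.2
```

Contact again, at the predicted height. I release.

>>> {"name": "apply_moves", "arguments": {"rows": [[0,0,0,0,0.7],[0,0,0,0,1],[0,0,0,0,1],[0,0,0,0,1],[0,0,0,0,1],[0,0,0,0,1],[0,0,-20,0,1],[0,0,-50,0,1],[0,0,-90,0,1],[0,0,-110,0,1]]}}

```text
time: 15.25
tool_pos: [650.8, 18.6, 229.7]
eef_rot: [180.0, -0.3, 1.5]
wrist_force: [0.9, -0.0, 1.2]
finger_gap: 85.4
```

>>> {"name": "apply_moves", "arguments": {"rows": [[0,0,0,0,1],[0,0,0,0,1]]}}

```text
time: 15.42
tool_pos: [650.3, 18.6, 227.6]
eef_rot: [180.0, -0.3, 1.4]
wrist_force: [0.1, -0.2, -0.0]
finger_gap: 85.7
```

```bash
python3 look.py side side6; python3 look.py scene scene6;python3 held.py py 110 145 648 19 side6 scene6
```

```text
{'time': np.float64(15.42), 'tool_pos': array([650.3 ,  18.58, 227.57]), 'eef_rot': array([179.97,  -0.28,   1.45]), 'wrist_force': array([ 0.13, -0.21, -0.03]), 'ft_torque': array([-0.01,  0.03,  0.  ]), 'finger_gap': np.float64(85.69), 'joint_pos': array([-4.54, 15.47, 89.17,  0.  , 75.08, -5.99])}
{'time': np.float64(15.47), 'tool_pos': array([648.8 ,  18.69, 225.05]), 'eef_rot': array([ 1.80e+02, -2.00e-02,  1.45e+00]), 'wrist_force': array([ 0.28,  0.44, -1.34]), 'ft_torque': array([-0.02,  0.02,  0.07]), 'finger_gap': np.float64(85.49), 'joint_pos': array([-4.54, 15.57, 89.32,  0.  , 75.09, -5.99])}
side6 763 x [629.9 662.8] y [ 4.6 43.8] z all [108.3 167.2]
scene6 740 x [634.8 668.3] y [-5.3 30.3] z all [110.2 167.1]
```

View pics/scene6.png

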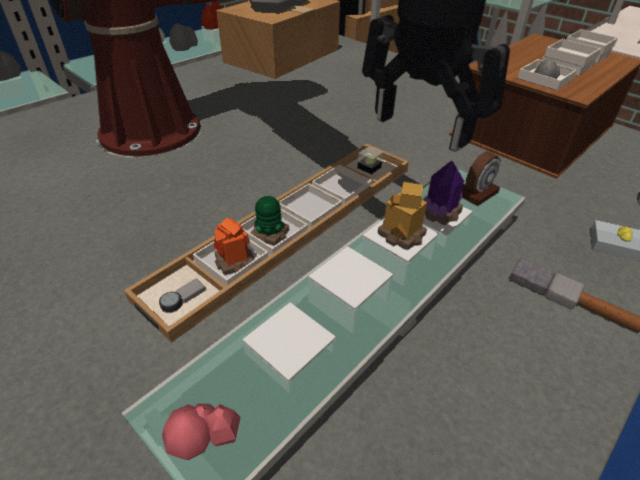

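Pyrite stands centred on riser 2 at (405,215) in the scene view, measured (649,19.2). Malachite next.

>>> {"name": "apply_moves", "arguments": {"rows": [[-30,0,0,0,1],[-65,12,0,0,1],[-100,24,0,0,1],[-135,38,0,0,1],[-168,50,0,0,1],[-199.5,55,10,0,1],[-199.5,55,45,0,1],[-199.5,55,80,0,1],[-199.5,55,110,0,1],[-199.5,55,115,0,1]]}}

```text
time: 16.35
tool_pos: [443.8, -39.8, 102.8]
eef_rot: [-179.8, 0.8, 1.4]
wrist_force: [-1.0, -0.6, 0.6]
finger_gap: 85.5
```

>>> {"name": "apply_moves", "arguments": {"rows": [[0,0,0,0,1],[0,0,0,0,1],[0,0,0,0,1]]}}

```text
time: 16.6
tool_pos: [452.4, -41.6, 111.5]
eef_rot: [180.0, -0.1, 1.5]
wrist_force: [1.0, 0.3, 0.3]
finger_gap: 85.5
```

```bash
python3 look.py wrist wrist5
```

```text
{'time': np.float64(16.6), 'tool_pos': array([452.37, -41.64, 111.52]), 'eef_rot': array([ 1.7996e+02, -1.5000e-01,  1.4600e+00]), 'wrist_force': array([1.01, 0.31, 0.33]), 'ft_torque': array([0.  , 0.01, 0.04]), 'finger_gap': np.float64(85.47), 'joint_pos': array([-14.12,  -0.46, 120.56,   0.  ,  59.74, -15.58])}
```

View pics/wrist5.png

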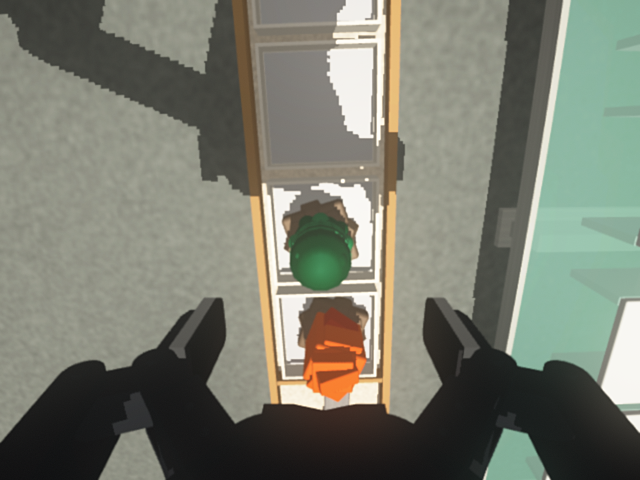

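Malachite is at (320,258), centred between the jaws. I descend and grip.

>>> {"name": "apply_moves", "arguments": {"rows": [[-1,0,25,0,1],[-1,0,50,0,1],[-1,0,68,0,1],[-1,0,81,0,1],[-1,0,81,0,1],[-1,0,81,0,1],[-1,0,81,0,1],[-1,0,81,0,0.5],[-1,0,81,0,0],[-1,0,81,0,0]]}}

```text
time: 17.48
tool_pos: [450.8, -41.6, 30.1]
eef_rot: [180.0, -0.1, 1.4]
wrist_force: [-0.0, 0.1, -0.8]
finger_gap: 51.3
```

>>> {"name": "apply_moves", "arguments": {"rows": [[0,0,0,0,0],[0,0,0,0,0],[0,0,0,0,0],[0,0,0,0,0],[0,0,0,0,0],[0,0,0,0,0]]}}

```text
time: 17.98
tool_pos: [450.6, -41.6, 29.9]
eef_rot: [180.0, -0.1, 1.5]
wrist_force: [-1.2, 0.4, 5.1]
finger_gap: 36.3
```

>>> {"name": "apply_moves", "arguments": {"rows": [[0,0,-8,0,0],[0,0,-16,0,0],[0,0,-30,0,0],[0,0,-30,0,0],[0,0,-30,0,0]]}}

```text
time: 18.4
tool_pos: [450.6, -41.5, 59.8]
eef_rot: [180.0, -0.1, 1.5]
wrist_force: [0.2, 0.5, -2.4]
finger_gap: 35.9
```

```bash
python3 look.py side side7
```

```text
{'time': np.float64(18.4), 'tool_pos': array([450.56, -41.55,  59.81]), 'eef_rot': array([ 1.7996e+02, -1.3000e-01,  1.4500e+00]), 'wrist_force': array([ 0.15,  0.51, -2.42]), 'ft_torque': array([0.08, 0.  , 0.01]), 'finger_gap': np.float64(35.9), 'joint_pos': array([-14.17,   4.6 , 122.19,   0.  ,  53.08, -15.62])}
```

View pics/side7.png

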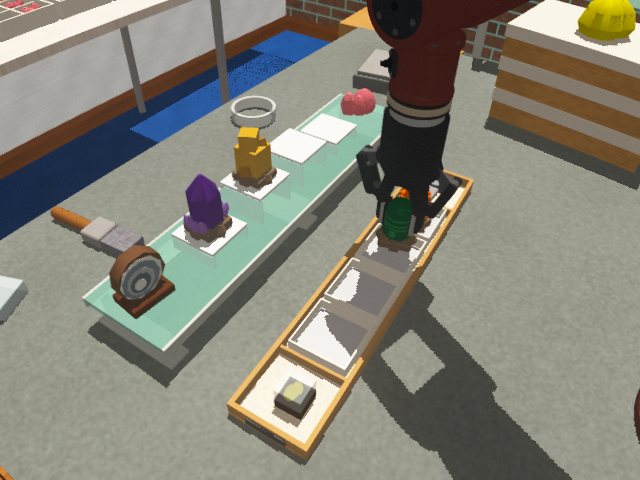

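Malachite is lifted upright, at (398,225). I carry it to riser 3.

>>> {"name": "apply_moves", "arguments": {"rows": [[0,0,-35,0,0],[0,0,-75,0,0],[0,0,-112,0,0],[25,5,-112,0,0],[60,14,-112,0,0],[95,22,-112,0,0],[130,30,-112,0,0],[162,37,-112,0,0],[187,42,-112,0,0],[199.7,44.6,-112,0,0]]}}

```text
time: 19.28
tool_pos: [652.9, -81.5, 169.2]
eef_rot: [-180.0, 0.0, 1.4]
wrist_force: [0.3, -0.2, -1.7]
finger_gap: 36.2
```

>>> {"name": "apply_moves", "arguments": {"rows": [[0,0,0,0,0],[0,0,0,0,0],[0,0,0,0,0],[0,0,0,0,0]]}}

```text
time: 19.62
tool_pos: [649.0, -80.5, 170.1]
eef_rot: [-180.0, 0.1, 1.5]
wrist_force: [-0.8, 0.6, -2.5]
finger_gap: 36.4
```

```bash
python3 look.py side side8; python3 look.py scene scene8;python3 held.py ma 178 202 651 -81 side8 scene8
```

```text
{'time': np.float64(19.62), 'tool_pos': array([648.99, -80.52, 170.14]), 'eef_rot': array([-1.7997e+02,  1.3000e-01,  1.4500e+00]), 'wrist_force': array([-0.82,  0.64, -2.55]), 'ft_torque': array([-0.04, -0.03,  0.03]), 'finger_gap': np.float64(36.39), 'joint_pos': array([-13.22,  19.05,  91.06,  -0.  ,  70.03, -14.67])}
{'time': np.float64(19.67), 'tool_pos': array([649.22, -80.53, 170.49]), 'eef_rot': array([-1.7998e+02,  9.0000e-02,  1.4600e+00]), 'wrist_force': array([ 0.31,  0.03, -2.76]), 'ft_torque': array([-0.04, -0.  , -0.01]), 'finger_gap': np.float64(36.24), 'joint_pos': array([-13.21,  19.03,  91.04,   0.  ,  70.02, -14.67])}
side8 332 x [632.1 662.5] y [-71.8 -60.3] z all [163.1 215.7]
scene8 494 x [632.  666.3] y [-99.1 -88.4] z all [164.3 216.7]
```

View pics/scene8.png

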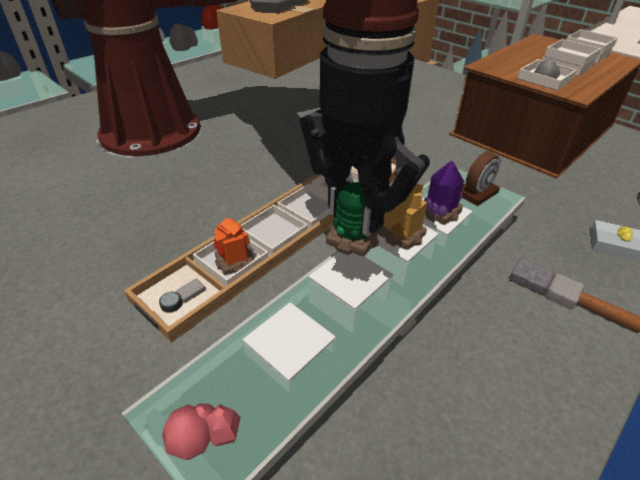

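>>> {"name": "apply_moves", "arguments": {"rows": [[1,1,15,0,0],[1,1,28,0,0],[1,1,38,0,0],[1,1,45,0,0],[1,1,50,0,0],[1,1,50,0,0],[1,1,50,0,0],[1,1,50,0,0],[1,1,50,0,0]]}}

```text
time: 20.47
tool_pos: [652.4, -82.1, 122.0]
eef_rot: [180.0, -0.1, 1.5]
wrist_force: [0.3, -0.9, -1.6]
finger_gap: 36.2
```

>>> {"name": "apply_moves", "arguments": {"rows": [[0,0,1,0,0],[0,0,2,0,0],[0,0,3,0,0],[0,0,3,0,0],[0,0,3,0,0]]}}

```text
time: 20.88
tool_pos: [651.5, -81.8, 117.9]
eef_rot: [-180.0, 0.0, 1.5]
wrist_force: [0.4, 0.5, -1.3]
finger_gap: 35.9
```

>>> {"name": "apply_moves", "arguments": {"rows": [[0,0,0.7,0,0],[0,0,1.4,0,0],[0,0,1.8,0,0],[0,0,1.8,0,0],[0,0,1.8,0,0]]}}

```text
time: 21.3
tool_pos: [651.7, -81.9, 116.5]
eef_rot: [180.0, -0.0, 1.4]
wrist_force: [-1.0, -0.1, 0.4]
finger_gap: 36.1
```

>>> {"name": "apply_moves", "arguments": {"rows": [[0,0,0.5,0,0],[0,0,1.0,0,0],[0,0,1.0,0,0]]}}

```text
time: 21.55
tool_pos: [651.7, -81.9, 116.5]
eef_rot: [180.0, 0.0, 1.5]
wrist_force: [-2.5, 1.4, 5.8]
finger_gap: 36.1
```

Contact. I release and retreat.

>>> {"name": "apply_moves", "arguments": {"rows": [[0,0,0,0,0.7],[0,0,0,0,1],[0,0,0,0,1],[0,0,0,0,1],[0,0,0,0,1],[0,0,0,0,1],[0,0,-20,0,1],[0,0,-50,0,1],[0,0,-90,0,1],[0,0,-110,0,1]]}}

```text
time: 22.38
tool_pos: [653.5, -82.3, 229.9]
eef_rot: [179.9, -0.3, 1.5]
wrist_force: [0.3, -0.7, 0.8]
finger_gap: 85.5
```

>>> {"name": "apply_moves", "arguments": {"rows": [[0,0,0,0,1],[0,0,0,0,1],[0,0,0,0,1]]}}

```text
time: 22.63
tool_pos: [650.9, -81.7, 224.0]
eef_rot: [-180.0, 0.1, 1.4]
wrist_force: [0.6, 0.2, -0.4]
finger_gap: 85.3
```

```bash
python3 look.py side side9; python3 look.py scene scene9;python3 held.py ma 125 147 651 -81 side9 scene9
```

```text
{'time': np.float64(22.63), 'tool_pos': array([650.87, -81.72, 224.03]), 'eef_rot': array([-1.7997e+02,  1.0000e-01,  1.4500e+00]), 'wrist_force': array([ 0.62,  0.18, -0.44]), 'ft_torque': array([-0.01,  0.05,  0.01]), 'finger_gap': np.float64(85.25), 'joint_pos': array([-13.28,  16.52,  88.26,   0.  ,  75.33, -14.73])}
{'time': np.float64(22.68), 'tool_pos': array([650.31, -81.57, 222.96]), 'eef_rot': array([-179.94,    0.21,    1.45]), 'wrist_force': array([0.14, 0.16, 0.99]), 'ft_torque': array([ 0.03, -0.01, -0.  ]), 'finger_gap': np.float64(85.17), 'joint_pos': array([-13.28,  16.57,  88.32,   0.  ,  75.33, -14.73])}
side9 322 x [631.5 658.9] y [-83.4 -61.3] z all [109.7 162.4]
scene9 480 x [644.4 671.5] y [-100.2  -77. ] z all [110.8 162.6]
```

View pics/side9.png

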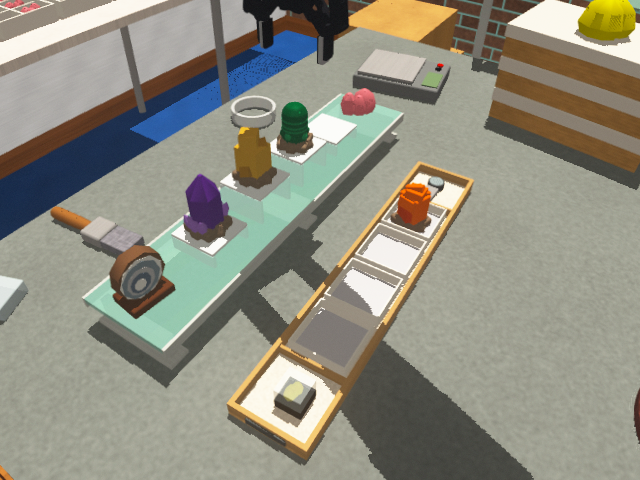

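Malachite stands on riser 3 at about (294,130), measured (651.5,-80.8). Calcite is last, with the jaws turned to yaw -18°.

>>> {"name": "apply_moves", "arguments": {"rows": [[-30,0,0,0,1],[-65,8,0,4,1],[-100,16,0,10,1],[-135,24,0,16,1],[-165,28,0,19.5,1],[-188.9,30.2,10,19.5,1],[-188.9,30.2,45,19.5,1],[-188.9,30.2,80,19.5,1],[-188.9,30.2,110,19.5,1],[-188.9,30.2,113,19.5,1]]}}

```text
time: 23.57
tool_pos: [456.9, -114.3, 104.8]
eef_rot: [-179.9, 0.9, -18.1]
wrist_force: [-1.3, 0.4, -1.1]
finger_gap: 85.3
```

>>> {"name": "apply_moves", "arguments": {"rows": [[0,0,0,0,1],[0,0,0,0,1],[0,0,0,0,1],[0,0,0,0,1]]}}

```text
time: 23.9
tool_pos: [465.5, -117.6, 114.4]
eef_rot: [180.0, -0.2, -18.0]
wrist_force: [0.6, 0.4, 0.2]
finger_gap: 85.2
```

```bash
python3 look.py wrist wrist6
```

```text
{'time': np.float64(23.9), 'tool_pos': array([ 465.46, -117.56,  114.41]), 'eef_rot': array([179.98,  -0.24, -18.04]), 'wrist_force': array([0.64, 0.39, 0.19]), 'ft_torque': array([-0.01,  0.01, -0.  ]), 'finger_gap': np.float64(85.16), 'joint_pos': array([-22.56,   2.47, 117.22,  -0.  ,  60.07,  -4.52])}
```

View pics/wrist6.png

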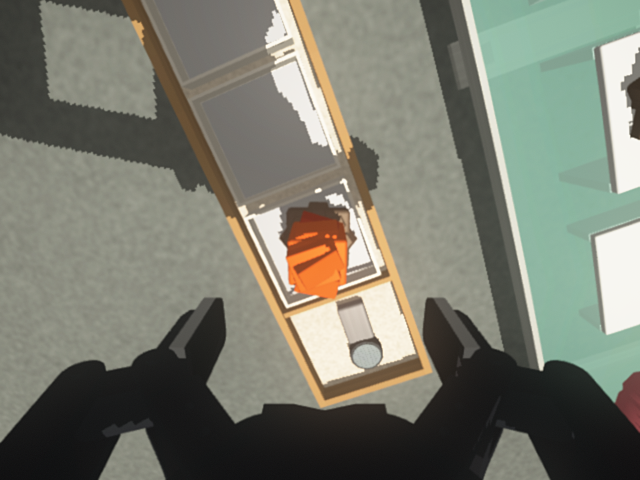

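Calcite's block is squared to the jaws at (318,255), about 7 px left of centre. I shift by -2.5 mm and grip.

>>> {"name": "apply_moves", "arguments": {"rows": [[-2.5,0,25,0,1],[-2.5,0,50,0,1],[-2.5,0,70,0,1],[-2.5,0,84,0,1],[-2.5,0,84,0,1],[-2.5,0,84,0,1],[-2.5,0,84,0,1],[-2.5,0,84,0,0.5],[-2.5,0,84,0,0],[-2.5,0,84,0,0]]}}

```text
time: 24.78
tool_pos: [462.1, -116.4, 29.4]
eef_rot: [180.0, -0.1, -18.0]
wrist_force: [-0.1, -0.0, -0.1]
finger_gap: 51.8
```

>>> {"name": "apply_moves", "arguments": {"rows": [[0,0,0,0,0],[0,0,0,0,0],[0,0,0,0,0],[0,0,0,0,0],[0,0,0,0,0],[0,0,0,0,0]]}}

```text
time: 25.28
tool_pos: [462.0, -116.4, 29.0]
eef_rot: [180.0, -0.1, -18.1]
wrist_force: [-0.4, 0.2, 6.2]
finger_gap: 35.2
```

>>> {"name": "apply_moves", "arguments": {"rows": [[0,0,-8,0,0],[0,0,-16,0,0],[0,0,-30,0,0],[0,0,-30,0,0],[0,0,-30,0,0]]}}

```text
time: 25.7
tool_pos: [461.7, -116.3, 58.9]
eef_rot: [180.0, -0.1, -18.0]
wrist_force: [-1.0, -0.1, -1.7]
finger_gap: 35.5
```

```bash
python3 look.py scene scene10
```

```text
{'time': np.float64(25.7), 'tool_pos': array([ 461.73, -116.29,   58.92]), 'eef_rot': array([ 1.7999e+02, -1.1000e-01, -1.8050e+01]), 'wrist_force': array([-1.03, -0.15, -1.67]), 'ft_torque': array([ 0.01,  0.01, -0.06]), 'finger_gap': np.float64(35.45), 'joint_pos': array([-22.59,   7.47, 119.1 ,   0.  ,  53.31,  -4.54])}
```

View pics/scene10.png

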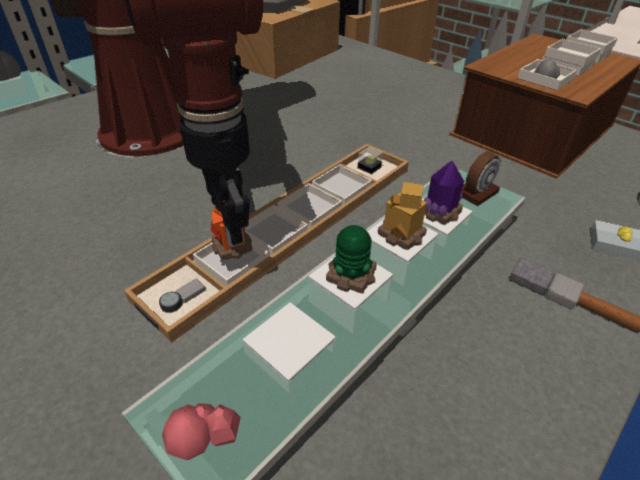

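Calcite is held upright, with its base clear of the tray at (232,245). I carry it to riser 4.

>>> {"name": "apply_moves", "arguments": {"rows": [[0,0,-35,0,0],[0,0,-70,0,0],[0,0,-92,0,0],[25,0,-92,0,0],[60,0,-92,0,0],[95,1,-92,0,0],[130,1,-92,0,0],[163,1,-92,0,0],[190,1.4,-92,0,0],[203.8,1.4,-92,0,0]]}}

```text
time: 26.58
tool_pos: [656.7, -181.5, 148.5]
eef_rot: [180.0, -0.0, -18.1]
wrist_force: [-1.2, -0.2, -0.1]
finger_gap: 35.1
```

>>> {"name": "apply_moves", "arguments": {"rows": [[0,0,0,0,0],[0,0,0,0,0],[0,0,0,0,0],[0,0,0,0,0]]}}

```text
time: 26.92
tool_pos: [652.9, -179.9, 149.2]
eef_rot: [-180.0, 0.1, -18.0]
wrist_force: [0.1, 0.5, -1.1]
finger_gap: 35.6
```

```bash
python3 look.py side side11; python3 look.py scene scene11;python3 held.py ca 145 185 655 -180 side11 scene11
```

```text
{'time': np.float64(26.92), 'tool_pos': array([ 652.93, -179.9 ,  149.21]), 'eef_rot': array([-1.7999e+02,  1.5000e-01, -1.8050e+01]), 'wrist_force': array([ 0.07,  0.54, -1.05]), 'ft_torque': array([-0.01,  0.06,  0.01]), 'finger_gap': np.float64(35.65), 'joint_pos': array([-21.34,  22.9 ,  88.35,   0.  ,  68.9 ,  -3.29])}
{'time': np.float64(26.97), 'tool_pos': array([ 653.15, -179.98,  149.61]), 'eef_rot': array([-1.7999e+02,  1.0000e-01, -1.8050e+01]), 'wrist_force': array([ 0.06,  0.26, -1.54]), 'ft_torque': array([0.02, 0.02, 0.02]), 'finger_gap': np.float64(35.44), 'joint_pos': array([-21.34,  22.88,  88.33,   0.  ,  68.89,  -3.29])}
side11 382 x [638.  668.9] y [-172.1 -156.1] z all [142.2 198.4]
scene11 484 x [638.8 667.4] y [-203.3 -195.1] z all [144.3 194.6]
```

View pics/scene11.png

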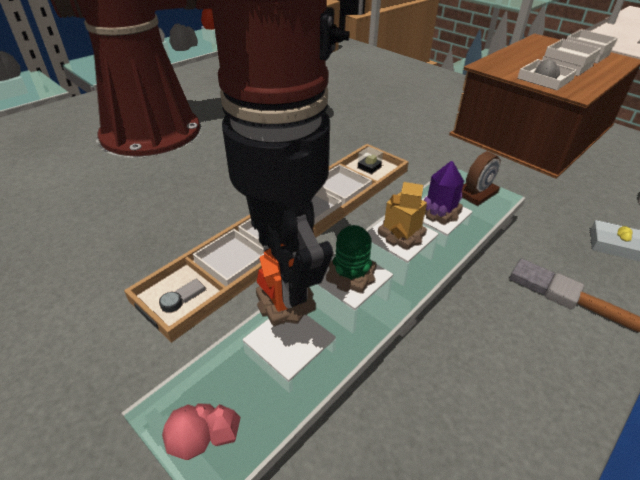

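Calcite hangs over riser 4 at about (653,-180), with the base clear. Lowering by about 54 mm in stages.

>>> {"name": "apply_moves", "arguments": {"rows": [[1,0,15,0,0],[1,0,28,0,0],[1,0,38,0,0],[1,0,45,0,0],[1,0,49,0,0],[1,0,49,0,0],[1,0,49,0,0],[1,0,49,0,0],[1,0,49,0,0]]}}

```text
time: 27.77
tool_pos: [656.2, -181.1, 102.2]
eef_rot: [180.0, -0.1, -18.1]
wrist_force: [0.9, 0.3, -2.1]
finger_gap: 35.5
```

>>> {"name": "apply_moves", "arguments": {"rows": [[0,0,1,0,0],[0,0,2,0,0],[0,0,3,0,0],[0,0,3,0,0],[0,0,3,0,0]]}}

```text
time: 28.18
tool_pos: [655.3, -180.9, 98.1]
eef_rot: [-180.0, 0.0, -18.1]
wrist_force: [0.2, 0.3, -2.5]
finger_gap: 35.1
```

>>> {"name": "apply_moves", "arguments": {"rows": [[0,0,1,0,0],[0,0,2,0,0],[0,0,2.5,0,0],[0,0,2.5,0,0],[0,0,2.5,0,0]]}}

```text
time: 28.6
tool_pos: [655.4, -180.9, 95.6]
eef_rot: [-180.0, 0.0, -18.1]
wrist_force: [-0.5, -0.7, -1.8]
finger_gap: 35.2
```

>>> {"name": "apply_moves", "arguments": {"rows": [[0,0,0.5,0,0],[0,0,1.0,0,0],[0,0,1.0,0,0]]}}

```text
time: 28.85
tool_pos: [655.6, -180.9, 95.6]
eef_rot: [180.0, -0.0, -18.0]
wrist_force: [-2.8, 1.0, 3.9]
finger_gap: 35.4
```

>>> {"name": "apply_moves", "arguments": {"rows": [[0,0,0,0,0.7],[0,0,0,0,1],[0,0,0,0,1],[0,0,0,0,1],[0,0,0,0,1],[0,0,0,0,1],[0,0,-20,0,1],[0,0,-50,0,1],[0,0,-90,0,1],[0,0,-125,0,1]]}}

```text
time: 29.68
tool_pos: [655.0, -180.7, 220.6]
eef_rot: [-180.0, 0.1, -18.1]
wrist_force: [1.0, -0.1, 1.0]
finger_gap: 85.8
```

>>> {"name": "apply_moves", "arguments": {"rows": [[0,0,-60,0,1],[0,0,-60,0,1],[0,0,-60,0,1],[0,0,-60,0,1],[0,0,-60,0,1],[0,0,-60,0,1]]}}

```text
time: 30.18
tool_pos: [654.2, -180.4, 276.7]
eef_rot: [-180.0, 0.3, -18.0]
wrist_force: [-1.0, -1.4, 0.7]
finger_gap: 85.3
```

```bash
python3 look.py side side12; python3 look.py scene scene12
python3 held.py am 105 129 645 119 side12 scene12; python3 held.py py 110 145 648 19 side12 scene12;python3 held.py ma 125 147 651 -81 side12 scene12;python3 held.py ca 90 130 655 -181 side12 scene12
```

```text
{'time': np.float64(30.18), 'tool_pos': array([ 654.16, -180.36,  276.72]), 'eef_rot': array([-179.98,    0.27,  -18.05]), 'wrist_force': array([-0.96, -1.4 ,  0.65]), 'ft_torque': array([0.03, 0.06, 0.04]), 'finger_gap': np.float64(85.27), 'joint_pos': array([-21.34,  17.28,  81.65,   0.  ,  81.35,  -3.29])}
{'time': np.float64(30.23), 'tool_pos': array([ 654.15, -180.38,  276.56]), 'eef_rot': array([-179.98,    0.29,  -18.05]), 'wrist_force': array([ 0.23, -0.31, -1.19]), 'ft_torque': array([ 0.04, -0.02,  0.01]), 'finger_gap': np.float64(85.59), 'joint_pos': array([-21.34,  17.29,  81.65,   0.  ,  81.35,  -3.28])}
side12 465 x [625.6 646.3] y [108.8 142.4] z all [ 90. 156.]
scene12 445 x [631.3 665.6] y [ 95.9 124. ] z all [ 90.  155.6]
side12 760 x [630.1 662.5] y [ 4.3 43.6] z all [107.5 167.3]
scene12 741 x [635.2 668.4] y [-5.3 31.1] z all [109.5 167.2]
side12 303 x [631.7 659.2] y [-84.2 -61. ] z all [109.8 162.2]
scene12 471 x [644.3 671.6] y [-100.4  -76.9] z all [110.3 162.4]
side12 565 x [634.2 669.7] y [-187.1 -157.4] z all [ 89.5 146.5]
scene12 931 x [642.8 676.9] y [-203.1 -168.1] z all [ 91.1 147.6]
```

View pics/side12.png

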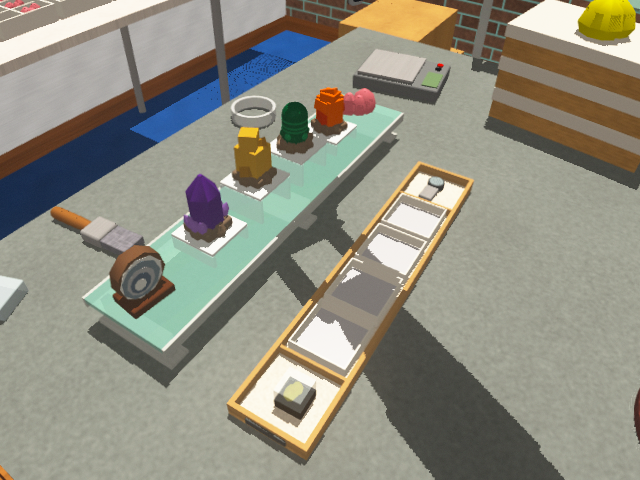

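View pics/scene12.png

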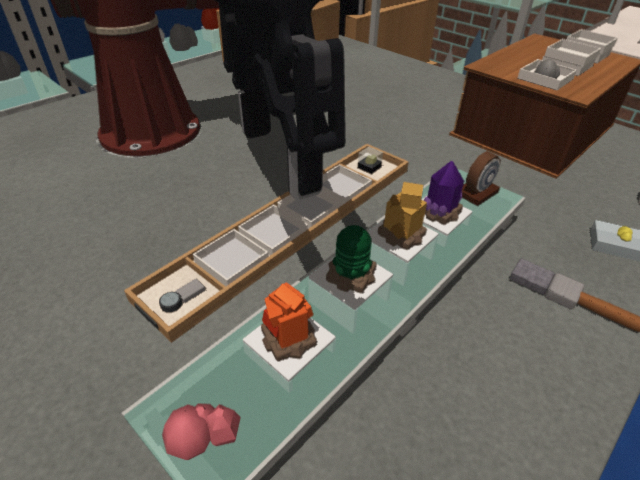

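All four stand upright on their risers in the order amethyst, pyrite, malachite, calcite from the left. The gripper is open and clear at z ≈ 277 mm. Handing in.

```bash
python3 -c "
from workcell import *
print(close_job())"
```

```text
the job is handed in; nothing more can be done
None
```

All four specimens are on the glass shelf in show order: from the left, amethyst, pyrite, malachite and calcite, one on each riser. Each was lowered in small steps until the wrist force showed contact at the expected height, then released. I handed the job in at about 30 s of the 112 s allowed.

The last side and scene pictures show all four upright, with the gripper open and clear above them. These are the measured centres against the riser centres; the limit is 15 mm:

| Specimen | Measured centre (mm) | Riser centre (mm) |
|---|---|---|
| Amethyst | (645.6, 119.2) | (644, 118.5) |
| Pyrite | (649, 19.2) | (647.8, 18.6) |
| Malachite | (651.6, -80.7) | (651.4, -81) |
| Calcite | (655.5, -180.3) | (655, -180.8) |

No check failed. The two cameras differed by 1–2 mm in where they put the risers, within their stated calibration, so I averaged their readings. Handing in gave no verdict, so I have none to report.

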